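# Pack a repaired balance's weights and lock it for transport

## Task

The blue balance with the green and orange pans is repaired and goes back to its owner: swing the red-barred hasp off the catch of the wooden weight case, open the lid wide, stand every loose knobbed weight from the table upright on the floor of the case, close the lid fully and swing the hasp right over the catch again. At any time, also slide the balance's black transport-lock grip fully to the end stop at the yellow mark. Never lift the lid while the hasp is still over it, and leave the other things on the table where they are.

Things in the scene. Friction and masses are not known exactly. Their poses are not given: they have to be found in the camera images.
- case: wooden weight case, fixed, 150 (x) by 290 (y), tray 40 high, walls 6, inner floor 6 above the underside; 76.5 high with its lid. Three dividers (4 thick, up to 22 above the underside) make four bays about 66 (y) by 138 (x), bay centres y = -104, -35, +35, +104. Origin: centre of the underside; -x is its front (to the robot), +x its hinge side, z up
- lid (a joint): wooden lid, 36.5 deep, hinged along the tray's rear rim; rad, 0 = shut, grows as it opens upward and back to 1.75; a stiff hinge, it stays where it is left
- lid_pin (a point): middle of the brass ball-ended cross bar on the lid's front edge, by which to lift it: it lies along the case's y, 42 long over its balls (diameter 14), 25 in front of the lid, at case x -101, y -75, z 58.5 when shut; free in front and below
- lid_hinge (a point): point on the lid's hinge axis: case x +75, y 0, z 40.5; the axis runs along the case's y
- hasp (a joint): steel hasp, 28 wide, bent like an L: hinged low on the case's front, it goes up the front and back over the lid's top, where its slot takes a small brass catch. rad, 0 = over the catch, lying on the lid, grows as it swings up and forward (to the robot) to 1.9; stays where it is left
- hasp_pin (a point): middle of the red ball-ended cross bar on the hasp's end, by which to swing it: along the case's y, 42 long over its balls (diameter 14). Over the catch it lies 42 behind (case +x) and 54 above the hinge axis, at case x -37, y +65, z 88, its balls 4 clear of the lid's top
- hasp_hinge (a point): middle of the hasp's hinge axis: case x -79, y +65, z 34; the axis runs along the case's y
- balance: blue balance, fixed to the table, base 180 (x) by 240 (y), front ledge 30 high with the lock's track, rear part 56 high for x above 0; two pans (diameter 94, top 136 high) at x +50, y -60 (green) and +60 (orange). Origin: centre of the underside; -x is its front
- lock (a joint): transport lock of the balance; m, 0 = free (white mark), 0.050 = locked (end stop at the yellow mark); slides along the balance's +y, stays where it is left
- lock_top (a point): middle of the top of the lock's black grip: a block 24 (balance x) by 18 (balance y), 34 high, its top 67.5 above the table, 58 in front of the balance's origin (x -58), y = -25 + the joint value
- weight1: loose grey steel weight: body diameter 46, 34 high; on top a neck (diameter 18) and a round gripping knob, diameter 24, from 42 to 58 above the underside (58 high in all), about 0.4 kg. Origin: centre of the underside, z up. Absent in some starts (then None)
- weight2: loose grey steel weight: body diameter 46, 34 high; on top a neck (diameter 18) and a round gripping knob, diameter 24, from 42 to 58 above the underside (58 high in all), about 0.4 kg. Origin: centre of the underside, z up. Absent in some starts (then None)
- weight3: loose brass weight: body diameter 40, 34 high; on top a neck (diameter 18) and a round gripping knob, diameter 24, from 42 to 58 above the underside (58 high in all), about 0.4 kg. Origin: centre of the underside, z up. Absent in some starts (then None)
- weight4: loose brass weight: body diameter 40, 34 high; on top a neck (diameter 18) and a round gripping knob, diameter 24, from 42 to 58 above the underside (58 high in all), about 0.4 kg. Origin: centre of the underside, z up. Absent in some starts (then None)
- screw_jar: bystander, to be left alone: glass jar with a steel lid, diameter 48, 70 high. Origin: centre of its underside
- screwdriver: bystander, to be left alone: screwdriver with a red handle, 150 long, lying. Origin: centre of its underside
- oil_can: bystander, to be left alone: yellow can, diameter 52, 60 high. Origin: centre of its underside
- spare_pan: bystander, to be left alone: empty green bowl, diameter 120, 40 high. Origin: centre of its underside
- meter: bystander, to be left alone: yellow meter, 70 x 130 x 35. Origin: centre of its underside
- spanner: bystander, to be left alone: steel spanner, 150 long, lying. Origin: centre of its underside
Things that resemble listed ones, but are neither listed nor needed, are in the scene too. Leave any turquoise look-alike of the weight1 alone. What is shaped like the weight2 but pink is not meant.

How it is judged:
On the way, in this order (a step that is already met when the one before it is completed fails the run):
1. the hasp is swung well clear of the catch while the lid is still shut (value of joint hasp above 0.9 rad and value of joint lid below 0.035 rad), for 0.1 s.
2. the lid is open (value of joint lid above 1 rad), for 0.1 s.
3. every weight stands upright on the floor of the open case, let go of and at rest (x of weight1 in the frame of case between -0.062 and 0.062 m and y of weight1 in the frame of case between -0.132 and 0.132 m and z of each of weight1, weight2, weight3, weight4 in the frame of case below 0.014 m and angle between each of weight1, weight2, weight3, weight4's own z axis and vertical below 0.2 rad and linear speed of each of weight1, weight2, weight3, weight4 below 0.05 m/s and x of weight2 in the frame of case between -0.062 and 0.062 m and y of weight2 in the frame of case between -0.132 and 0.132 m and x of weight3 in the frame of case between -0.062 and 0.062 m and y of weight3 in the frame of case between -0.132 and 0.132 m and x of weight4 in the frame of case between -0.062 and 0.062 m and y of weight4 in the frame of case between -0.132 and 0.132 m and contact force between each of weight1, weight2, weight3, weight4 and the fingers below 0.1 N and value of joint lid above 0.6 rad), for 0.2 s.
4. the lid is shut again, the hasp still off (value of joint lid below 0.035 rad and value of joint hasp above 0.3 rad), for 0.1 s.
5. the hasp is over the catch of the shut lid (value of joint lid below 0.035 rad and value of joint hasp below 0.12 rad), for 0.2 s.
At the end, for the whole second after the job is handed in: every weight present stands upright (within 0.2 rad) and at rest on the floor of the case, the lid is shut (within 0.035 rad), the hasp lies over the catch (within 0.12 rad), and the transport lock is within 3.5 mm of its end stop at the yellow mark (all of step 5 and x of weight1 in the frame of case between -0.062 and 0.062 m and y of weight1 in the frame of case between -0.132 and 0.132 m and z of each of weight1, weight2, weight3, weight4 in the frame of case below 0.014 m and angle between each of weight1, weight2, weight3, weight4's own z axis and vertical below 0.2 rad and linear speed of each of weight1, weight2, weight3, weight4 below 0.05 m/s and x of weight2 in the frame of case between -0.062 and 0.062 m and y of weight2 in the frame of case between -0.132 and 0.132 m and x of weight3 in the frame of case between -0.062 and 0.062 m and y of weight3 in the frame of case between -0.132 and 0.132 m and x of weight4 in the frame of case between -0.062 and 0.062 m and y of weight4 in the frame of case between -0.132 and 0.132 m and value of joint lock above 0.0465 m); the robot touches nothing.
It fails at once if the lid is raised while the hasp is still over the catch (value of joint lid above 0.12 rad and value of joint hasp below 0.6 rad).
It fails at once if a bystander is knocked away (more than 50 mm) (distance of any of screw_jar, screwdriver, oil_can, spare_pan, meter, spanner from where it was at the start of the episode above 0.05 m).
Of weight1, weight2, weight3, weight4 only 2 to 4 are there at a start; the rules pass over those that are not, and their reading is None.
At some moment in a run one of weight1, weight2, weight3, weight4 may be knocked a few centimetres aside while the robot is not near it.
It also fails if it takes over 210 s, if anything falls off the work surface, if the arm or the gripper's body presses on something with over 40 N, if the wrist force passes 120 N, or if a joint passes its speed limit or range.

## Robot

A 6-joint arm with a two-finger parallel gripper is mounted at the origin on the work surface. World frame = base frame: x ahead of the robot, y to its left, z up, the work surface at z = 0. Lengths are in m, angles in rad, forces in N, time in s.
With the tool pointing down it reaches from about 0.35 to 0.775 m from the base axis. Payload 7.3 kg.
Tool frame: the origin (TCP) lies at the very end of the fingers, on their centre line; the grasp point (between the pads) lies 19 mm behind it; z points along the fingers, y is the line along which they close (so a half turn about z gives the same grasp; the last joint's range is limited). The gripper opens to 92 mm and grips with 3 to 60 N. Pads are 19 mm wide; open, the fingers measure 130 mm over their backs; the gripper's body (75 mm by 190 mm) begins 47 mm behind the grasp point.
Start: joints at [-1.276, 0.342, 1.524, -0, 1.275, -0.146], TCP at [0.224, -0.475, 0.227] pointing down, gripper open.
Joint ranges: [-2.53, 2.53], [-0.77, 2.02], [0.04, 2.7], [-1, 4.14], [0.28, 2.66], [-3.11, 3.11]. Speed limits (rad/s): [2.57, 2.57, 3.14, 3.14, 3.14, 3.14].

## Interface

Orientations are given as [roll, pitch, yaw] about the fixed x, y, z axes, in that order (R = Rz(yaw) Ry(pitch) Rx(roll)).
In Python, from cell import telemetry, eyes, job gives the robot as it stands.
- The arm moves only by the tool apply_moves, never from a script. Its arguments are lists of equal length, an entry for each row: "delta_pos": the shift along the world's x, y, z each as a share of 0.4 m, from -1 to 1, a list of three; "dr": the turn, a rotation vector about the world's x, y, z each as a share of 0.5 rad, from -1 to 1, a list of three; "jaw": the opening, from 0 (shut) to 1 (fully open). A call has 1 to 8 rows; each row is the pose to reach, as a shift and turn from the pose commanded when the call began; what a row does not reach only later rows make up. A row lasts 1/12 s, in which the tool goes at most 41.7 mm and 7.16 degrees, less where a joint would pass 70% of its speed; a pose out of reach is approached as far as the arm can. A call with a number of a shift or a turn outside -1 to 1 is refused whole. A call with a gripper value outside its range is refused whole. The fingers move at their own pace and stop on an object; "force" is the grip in N (left out, the last holds). Time passes only in rows, so rows that repeat a pose let the fingers close. It gives the time, the measured TCP pose, the force, the opening and the grip force at its end, in the units of the state.
- telemetry.observe(): the state, without advancing time (a new reading comes with each control period).
- eyes.read_camera(name): name is "side" or "top"; returns the picture (420x560x3 uint8, red, green, blue); there is no depth.
- eyes.camera_model(name): a dict with "vertical_fov" (degrees; the focal length in pixels is half the picture's height over the tangent of half this angle, whatever the lens; pixels are square), "cx", "cy" (the principal point, pixels), "k1" (the pictures are not rectified: a ray, as slopes to the right and down, at radius r is drawn at 1 + k1 r^2 times it, then the intrinsics apply), "rvec" (rotation vector, rad) and "tvec" (3), from world to camera coordinates, as OpenCV has them. Camera axes: x right, y down, z forward; pixel columns grow to the right and rows downward; lengths in m; the calibration is good to about 2 mm. A picture is of the moment at which its call begins. camera_model takes no time and is no camera call.
- job.hand_in(): hands the job in; it is judged then, once.
The state is a dict: "time": time; "qpos": joint angles; "qvel": joint speeds; "joint_efforts": joint torques, N m; "tool_pos": TCP position; "tool_rot": TCP orientation; "contact_force": force on the tool from outside, world axes, zero at the start; "torque": the same for the moment, N m; "opening": finger opening in m; "grip_force": force on a finger pad.
Only numpy, scipy, OpenCV 4.12 (cv2) and the standard library are available. Lean on these libraries where they do the work, as an engineer would, in place of code of your own. Each camera call takes 0.05 s, during which the arm holds its last target. There are 200 camera calls.

## Working session

There is one attempt and no reset: what is moved stays moved. The work goes in short steps, Python scripts to look and compute and a tool call to move; the robot and the scene stay as the last step left them, time stands still between calls to the robot, and variables do not carry over. Pictures are saved under pics/ and viewed, at most 14 in all, crops included, and the job is handed in when it is done.

Besides the shell and the picture viewer there is one more tool, called as name(argument=value, ...) on one line, values as JSON. apply_moves: Moves the arm, as the interface text tells. Its arguments: {"type":"object","properties":{"delta_pos":{"type":"array"},"dr":{"type":"array"},"jaw":{"type":"array"},"force":{"type":"number"}},"required":["delta_pos","dr","jaw"]}

```bash
mkdir -p pics; ls
cat > h.py <<'E'
import numpy as np, cv2
from cell import telemetry, eyes, job
def grab(n,f):
    im=eyes.read_camera(n); cv2.imwrite('pics/'+f,cv2.cvtColor(im,cv2.COLOR_RGB2BGR)); return im
def cam(n):
    m=eyes.camera_model(n); f=210/np.tan(np.radians(m['vertical_fov'])/2)
    R=cv2.Rodrigues(np.array(m['rvec'],float))[0]; t=np.array(m['tvec'],float).ravel()
    return m,f,R,t
def ray(n,u,v):
    m,f,R,t=cam(n); d=np.array([(u-m['cx'])/f,(v-m['cy'])/f]); s=d.copy()
    for _ in range(30): s=d/(1+m['k1']*(s@s))
    return -R.T@t, R.T@np.array([s[0],s[1],1])
def onz(n,u,v,z):
    o,d=ray(n,u,v); return o+d*(z-o[2])/d[2]
def tri(a,b):
    o1,d1=ray('side',*a); o2,d2=ray('top',*b)
    A=np.stack([d1,-d2],1); k=np.linalg.lstsq(A,o2-o1,rcond=None)[0]
    p=o1+d1*k[0]; q=o2+d2*k[1]; return (p+q)/2, np.linalg.norm(p-q)
def proj(n,P):
    m,f,R,t=cam(n); c=R@np.array(P)+t; s=c[:2]/c[2]; s=s*(1+m['k1']*(s@s)); return np.array([m['cx'],m['cy']])+f*s
E
python3 - <<'E'
from h import *
for n in('side','top'):
    grab(n,n+'0.png'); print(n,eyes.camera_model(n), -cam(n)[2].T@cam(n)[3])
print(telemetry.observe())
E
```

```text
pics
side {'vertical_fov': 46.79262973504133, 'cx': 279.6720254401664, 'cy': 210.67469457651077, 'k1': -0.047179975634261705, 'rvec': array([ 0.81660718, -2.59138654,  1.07115915]), 'tvec': array([0.50068357, 0.29685176, 1.13383797])} [0.08248014 0.77305496 1.00993891]
top {'vertical_fov': 46.02400902066784, 'cx': 276.7350767967788, 'cy': 201.34116902948819, 'k1': -0.18543713878104112, 'rvec': array([ 2.16304604, -2.17926967,  0.08237649]), 'tvec': array([0.02749516, 0.5706259 , 1.18397579])} [0.46521542 0.00964587 1.22949182]
{'time': 0.1, 'qpos': array([-1.27602246e+00,  3.42658687e-01,  1.52491289e+00,  2.04896387e-05,
        1.27542717e+00, -1.46010346e-01]), 'qvel': array([ 0.00097667, -0.00263699, -0.00202942,  0.00018049,  0.00013263,
        0.00119049]), 'joint_efforts': array([ 9.10475337e-04, -4.32005560e+01, -2.44693834e+01,  7.18331407e-02,
        5.25691453e-02, -3.93455525e-05]), 'tool_pos': array([ 0.22390378, -0.47445425,  0.22611455]), 'tool_rot': array([-3.14020437e+00, -2.23961008e-04,  4.40778083e-01]), 'contact_force': array([ 0.30596016,  0.24081775, -0.6386598 ]), 'torque': array([ 0.05123273, -0.0526002 ,  0.02535003]), 'grip_force': 0.0, 'opening': 0.09196997665440633}
```

View pics/top0.png

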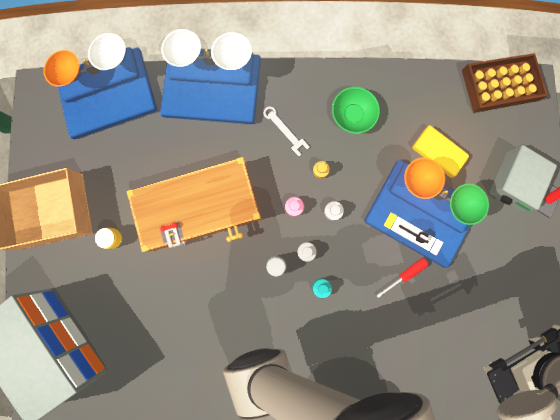

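View pics/side0.png

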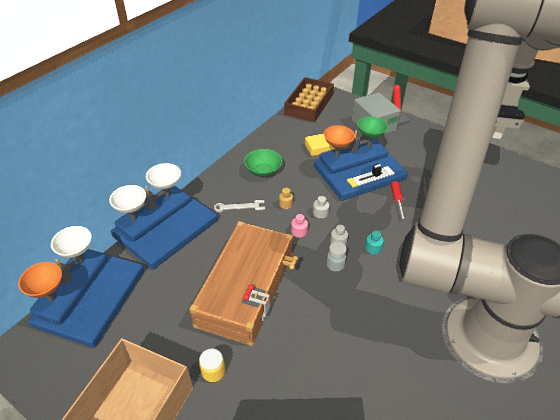

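Top: case centre ≈(195,205), hasp red ≈(170,230), lid bar ≈(235,233), lock ≈(425,238), brass weight (321,169), grey ones (334,211), (307,252), (277,267), the last perhaps the jar. I zoom in.

Run:
```python
import cv2,numpy as np
t=cv2.imread('pics/top0.png'); s=cv2.imread('pics/side0.png')
a=cv2.resize(t[150:310,120:360],None,fx=3.3,fy=3.3,interpolation=3)
b=cv2.resize(s[180:345,190:390],None,fx=3.6,fy=3.6,interpolation=3)
cv2.imwrite('pics/ta.png',a);cv2.imwrite('pics/sb.png',b);print(a.shape,b.shape)
```

```text
(528, 792, 3) (594, 720, 3)
```

View pics/ta.png

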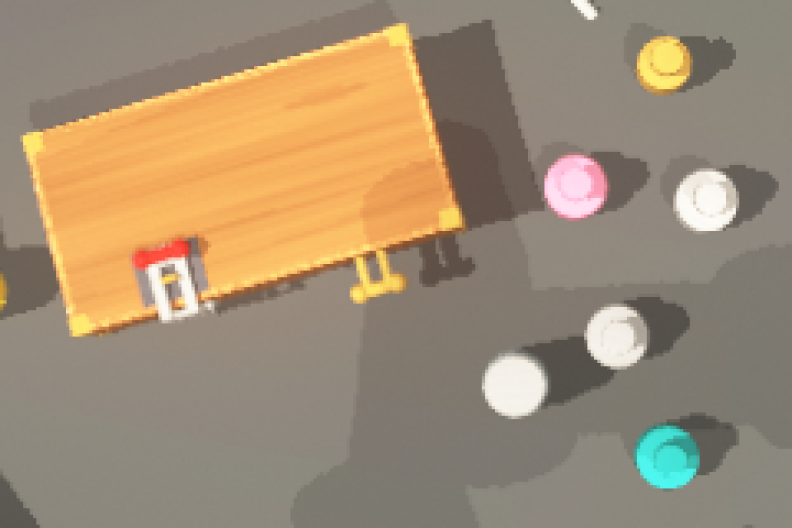

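View pics/sb.png

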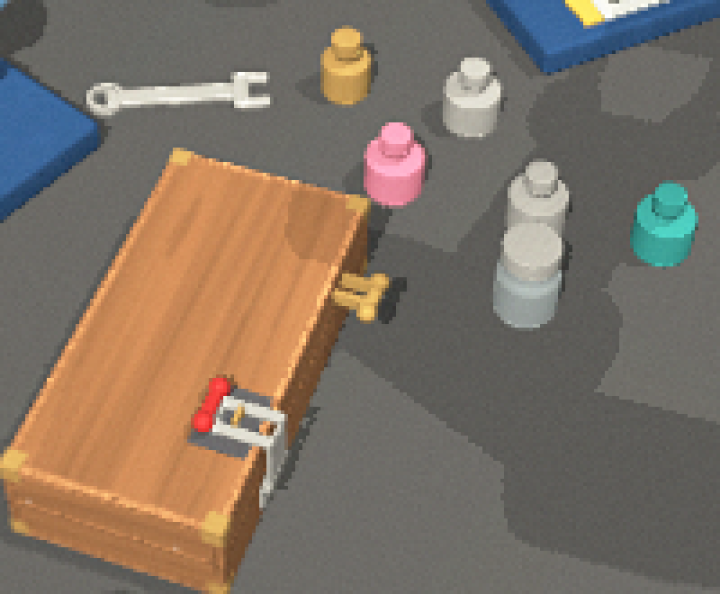

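Three weights: brass and two grey ones (top (321,169), (334,211), (307,252)). The jar is at top (276,266), right beside the third weight. Now I measure positions.

Run:
```python
from h import *
np.set_printoptions(precision=4,suppress=True)
T=lambda x,y:(x/3.3+120,y/3.3+150)
S=lambda x,y:(x/3.6+190,y/3.6+180)
P={'brass':((347,40),(665,58)),'gA':((475,72),(711,199)),'gB':((542,176),(618,333)),'lpR':((379,283),(397,283)),'lpL':((371,313),(357,295)),
'hpR':((221,386),(182,247)),'hpL':((202,421),(141,259))}
for k,(s,t) in P.items(): print(k,*tri(S(*s),T(*t)))
c=np.array([onz('top',*T(*q),.0765)[:2] for q in((72,335),(23,137),(403,24),(463,226))])
print(c,c.mean(0),[np.linalg.norm(c[i]-c[i-1]) for i in range(4)])
d=(c[0]-c[3])+(c[1]-c[2]); yaw=np.arctan2(-d[0],d[1]); print('yaw',yaw)
ce=np.r_[c.mean(0),0]; Rz=cv2.Rodrigues(np.array([0,0,yaw]))[0]
for n,p in {'lidpin':(-.101,-.075,.0585),'hasppin':(-.037,.065,.088)}.items(): print(n,ce+Rz@np.array(p))
# white-weights & balance crop
t=cv2.imread('pics/top0.png'); s=cv2.imread('pics/side0.png')
a=cv2.resize(t[150:280,350:500],None,fx=3,fy=3,interpolation=3); b=cv2.resize(s[110:210,305:415],(390*110//100,390),interpolation=3)
o=np.zeros((390,900,3),np.uint8); o[:,:450]=a; o[:,450:450+b.shape[1]]=b[:,:450]; cv2.imwrite('pics/bal.png',o[:,:800+0] if 0 else cv2.resize(o,(800,347)))
```

```text
brass [ 0.6477 -0.0858  0.0545] 0.0024644862473301938
gA [ 0.5456 -0.1176  0.0505] 0.0007399328356505797
gB [ 0.4479 -0.0497  0.0507] 0.004166441217408132
lpR [0.4865 0.1097 0.0573] 0.0005760821955490214
lpL [0.4766 0.1376 0.0601] 0.0036847497843196537
hpR [0.5113 0.2598 0.086 ] 0.0022029423841286914
hpL [0.5033 0.2892 0.0881] 0.0010492517804671655
[[0.4497 0.3427]
 [0.5928 0.3814]
 [0.6717 0.1039]
 [0.5264 0.0613]] [0.5602 0.2223] [np.float64(0.2916771182177263), np.float64(0.14825035806365128), np.float64(0.28850551963760307), np.float64(0.15136081460761716)]
yaw 0.27149985135401444
lidpin [0.483  0.123  0.0585]
hasppin [0.5071 0.275  0.088 ]
```

View pics/bal.png

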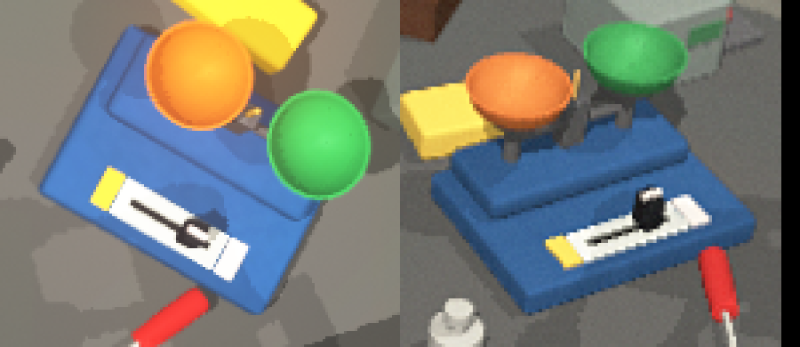

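Run:
```python
from h import *
np.set_printoptions(precision=4,suppress=True)
k=800/900
T=lambda x,y:(x/(3*k)+350,y/(3*k)+150)
S=lambda x,y:((x-400)/(3.9*k)+305,y/(3.9*k)+110)
print('lock',tri(S(650,192),T(200,230)))
a=onz('top',*T(41,190),.03);b=onz('top',*T(256,313),.03);d=a-b;print(a,b,np.linalg.norm(d),'yaw',np.arctan2(-d[0],d[1]))
y=onz('top',*T(107,188),.0315);w=onz('top',*T(230,262),.0315);e=y-w;print(y,w,'yaw',np.arctan2(-e[0],e[1]))
e=e/np.linalg.norm(e)
print('side mark',onz('side',*S(566,251),.031),onz('side',*S(690,211),.031))
# balance front-left corner -> lock
yaw=np.arctan2(-d[0],d[1]); Rz=cv2.Rodrigues(np.array([0,0,yaw]))[0]
mid=(a+b)/2; print('lock pred',(mid+Rz@np.array([.032,-.025,0]))[:2], 'end',(mid+Rz@np.array([.032,.025,0]))[:2])
for n in('top','side'):
  im=cv2.imread(f'pics/{n}0.png'); 
  P=mid+Rz@np.array([.032,-.025,0]); P[2]=.0675; print(n,proj(n,P), T(200,230),S(650,192))
  hsv=cv2.cvtColor(im,cv2.COLOR_BGR2HSV)
```

```text
lock (array([ 0.4804, -0.3304,  0.0653]), np.float64(0.0012565209722490544))
[ 0.52   -0.1925  0.03  ] [ 0.4039 -0.3924  0.03  ] 0.23111148487345975 yaw -0.52615567785074
[ 0.5211 -0.2535  0.0315] [ 0.4515 -0.3679  0.0315] yaw -0.5466021961745928
side mark [ 0.518  -0.2558  0.031 ] [ 0.4528 -0.3679  0.031 ]
lock pred [ 0.477  -0.3301] end [ 0.5021 -0.2869]
top [425.3047 237.8675] (425.0, 236.25) (377.11538461538464, 165.3846153846154)
side [377.957  165.2857] (425.0, 236.25) (377.11538461538464, 165.3846153846154)
```

apply_moves(delta_pos=[[0.3, 0.18, -0.1], [0.638, 0.36, -0.15], [0.638, 0.36, -0.15], [0.638, 0.36, -0.15], [0.638, 0.36, -0.15], [0.638, 0.36, -0.15], [0.638, 0.36, -0.15], [0.638, 0.36, -0.15]], dr=[[0, 0, -0.3], [0, 0, -0.5], [0, 0, -0.75], [0, 0, -1], [0, 0, -1], [0, 0, -1], [0, 0, -1], [0, 0, -1]], jaw=[0.6, 0.6, 0.6, 0.6, 0.6, 0.6, 0.6, 0.6], force=25)

```text
time: 0.77
tool_pos: [0.4819, -0.3279, 0.1653]
tool_rot: [-3.14, 0.001, -0.057]
contact_force: [0.0, -0.4, -0.3]
opening: 0.0557
grip_force: 0.0
```

apply_moves(delta_pos=[[0, 0, 0], [0, 0, 0], [0, 0, 0], [0, 0, 0], [0, 0, 0]], dr=[[0, 0, -0.94], [0, 0, -0.94], [0, 0, -0.94], [0, 0, -0.94], [0, 0, -0.94]], jaw=[0.6, 0.6, 0.6, 0.6, 0.6])

```text
time: 1.18
tool_pos: [0.4791, -0.3305, 0.1662]
tool_rot: [-3.141, 0.001, -0.532]
contact_force: [0.3, -0.7, -1.0]
opening: 0.0549
grip_force: 0.0
```

apply_moves(delta_pos=[[0, 0, -0.1], [0, 0, -0.2], [0, 0, -0.3], [0, 0, -0.3], [0, 0, -0.3], [0, 0, -0.3], [0, 0, -0.3], [0, 0, -0.3]], dr=[[0, 0, 0], [0, 0, 0], [0, 0, 0], [0, 0, 0], [0, 0, 0], [0, 0, 0], [0, 0, 0], [0, 0, 0]], jaw=[0.6, 0.6, 0.6, 0.6, 0.1, 0.1, 0.1, 0.1])

```text
time: 1.85
tool_pos: [0.4805, -0.332, 0.0494]
tool_rot: [3.141, -0.005, -0.529]
contact_force: [-0.7, -0.3, 0.4]
opening: 0.0328
grip_force: 0.0
```

apply_moves(delta_pos=[[0, 0, 0], [0, 0, 0], [0.01, 0.017, 0], [0.025, 0.043, 0], [0.038, 0.065, 0], [0.051, 0.087, 0], [0.058, 0.099, 0], [0.063, 0.108, 0]], dr=[[0, 0, 0], [0, 0, 0], [0, 0, 0], [0, 0, 0], [0, 0, 0], [0, 0, 0], [0, 0, 0], [0, 0, 0]], jaw=[0.1, 0.1, 0.1, 0.1, 0.1, 0.1, 0.1, 0.1])

```text
time: 2.52
tool_pos: [0.5035, -0.2905, 0.0481]
tool_rot: [3.134, -0.002, -0.526]
contact_force: [-17.9, -25.6, 5.0]
opening: 0.0182
grip_force: 25.0
```

apply_moves(delta_pos=[[0.005, 0.008, 0], [0.008, 0.013, 0], [0.008, 0.013, 0], [0.008, 0.013, 0]], dr=[[0, 0, 0], [0, 0, 0], [0, 0, 0], [0, 0, 0]], jaw=[0.1, 0.1, 0.1, 0.1])

```text
time: 2.85
tool_pos: [0.5037, -0.2904, 0.0481]
tool_rot: [3.128, -0.001, -0.528]
contact_force: [-23.4, -31.8, 4.8]
opening: 0.0174
grip_force: 25.0
```

apply_moves(delta_pos=[[-0.008, -0.013, 0], [-0.008, -0.013, 0], [-0.008, -0.013, 0], [-0.008, -0.013, 0.1], [-0.008, -0.013, 0.2], [-0.008, -0.013, 0.3], [-0.008, -0.013, 0.4], [-0.008, 0.1, 0.4]], dr=[[0, 0, 0], [0, 0, 0], [0, 0, 0], [0, 0, 0], [0, 0, 0], [0, 0, 0], [0, 0, 0.2], [0, 0, 0.4]], jaw=[0.6, 0.6, 0.6, 0.6, 0.6, 0.6, 0.6, 0.6])

```text
time: 3.52
tool_pos: [0.5085, -0.2522, 0.2153]
tool_rot: [3.135, -0.017, -0.329]
contact_force: [0.8, 0.1, 0.5]
opening: 0.0546
grip_force: 0.0
```

apply_moves(delta_pos=[[0, 0.1, 0], [0, 0.2, 0], [0, 0.3, 0], [0, 0.4, 0], [0, 0.5, 0], [0, 0.6, 0], [0, 0.7, 0], [0, 0.8, 0]], dr=[[0, 0, 0.2], [0, 0, 0.4], [0, 0, 0.6], [0, 0, 0.8], [0, 0, 1], [0, 0, 1], [0, 0, 1], [0, 0, 1]], jaw=[0.8, 0.8, 0.8, 0.8, 0.8, 0.8, 0.8, 0.8])

```text
time: 4.18
tool_pos: [0.5037, 0.0771, 0.2069]
tool_rot: [-3.141, -0.0, 0.172]
contact_force: [1.1, 0.6, -0.5]
opening: 0.0735
grip_force: 0.0
```

Run:
```python
from h import *
s=telemetry.observe();print(s['tool_pos'],s['tool_rot'],s['qpos'])
t=grab('top','t1.png');a=grab('side','s1.png')
a=cv2.resize(t[150:280,350:500],None,fx=3,fy=3,interpolation=3)
b=cv2.resize(cv2.imread('pics/s1.png')[110:240,270:420],None,fx=3,fy=3,interpolation=3)
cv2.imwrite('pics/bal1.png',cv2.resize(np.hstack([cv2.cvtColor(a,4),b]),(800,347)))
```

```text
[0.50374873 0.0770919  0.206915  ] [-3.14129400e+00 -2.45882535e-04  1.72024482e-01] [1.16117406e-03 3.31107001e-01 1.59782022e+00 3.58911268e-04
 1.21247393e+00 1.39980714e+00]
```

View pics/bal1.png

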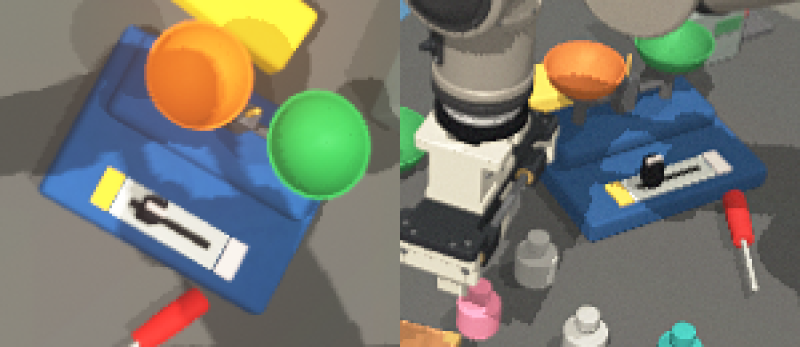

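Run:
```python
from h import *
for n,y0,y1,x0,x1,i in(('top',195,265,375,450,'t1'),('side',150,200,335,405,'s1')):
  for f in(n+'0',i):
    g=cv2.imread(f'pics/{f}.png')[y0:y1,x0:x1].max(2)
    m=(g<70).astype(np.uint8); c,l,st,ce=cv2.connectedComponentsWithStats(m)
    print(f,[(st[k].tolist()) for k in range(1,c) if st[k][4]>12])
    if f in('t1','top0'):
      print('\n'.join(''.join('#' if v<45 else '+' if v<75 else '.' for v in r) for r in g[22:58,8:60]))
b=np.array([.477,-.3301,.0675]);d=np.array([.505,.863,0])
for q in(0,.04,.045,.05): print(q,proj('top',b+[.001,-.0005,0]+d*q)-[383,217],proj('side',b+d*q))
```

```text
top0 [[41, 38, 10, 10, 29]]
....................................................
....................................................
....................................................
....................................................
....................................................
....................................................
....................................................
....................................................
....................................................
....................................................
....................................................
....................................................
....................................................
....................................................
....................................................
....................................................
.....................................+++++..........
....................................+...+++++.......
.................................+++......+++.......
..................................++........+.......
............
[... 2375 characters left out ...]
.......................
....................................................
....................................................
....................................................
....................................................
....................................................
....................................................
....................................................
side0 [[37, 16, 9, 11, 68]]
s1 [[0, 0, 5, 7, 28], [24, 19, 23, 12, 88]]
0 [42.48590548 20.46024331] [377.96390826 165.29577917]
0.04 [28.17829958 12.17228266] [366.74725716 168.80494033]
0.045 [26.38140553 11.13312301] [365.33098169 169.24808494]
0.05 [24.58277971 10.09334035] [363.91152931 169.6922368 ]
```

The grip is close to the yellow end (shift ≈45 mm by pixels, ambiguous), so I push once more with closed fingers to be sure.

apply_moves(delta_pos=[[0, -0.1, 0], [0, -0.2, 0], [-0.01, -0.3, 0], [-0.02, -0.4, 0], [-0.03, -0.5, 0], [-0.04, -0.6, 0], [-0.05, -0.7, 0], [-0.055, -0.8, 0]], dr=[[0, 0, -0.2], [0, 0, -0.4], [0, 0, -0.6], [0, 0, -0.8], [0, 0, -1], [0, 0, -1], [0, 0, -1], [0, 0, -1]], jaw=[0, 0, 0, 0, 0, 0, 0, 0])

```text
time: 4.95
tool_pos: [0.4816, -0.2477, 0.2068]
tool_rot: [-3.142, 0.0, -0.329]
contact_force: [1.0, 0.0, 0.1]
opening: 0.0248
grip_force: 0.0
```

apply_moves(delta_pos=[[0, -0.1, 0], [0, -0.203, -0.05], [0, -0.203, -0.15], [0, -0.203, -0.25], [0, -0.203, -0.35], [0, -0.203, -0.39], [0, -0.203, -0.39], [0, -0.203, -0.39]], dr=[[0, 0, -0.2], [0, 0, -0.4], [0, 0, -0.4], [0, 0, -0.4], [0, 0, -0.4], [0, 0, -0.4], [0, 0, -0.4], [0, 0, -0.4]], jaw=[0, 0, 0, 0, 0, 0, 0, 0])

```text
time: 5.62
tool_pos: [0.4822, -0.3269, 0.0503]
tool_rot: [-3.141, 0.002, -0.529]
contact_force: [0.3, -0.2, 0.4]
opening: 0.0004
grip_force: 0.0
```

apply_moves(delta_pos=[[0.007, 0.011, 0], [0.013, 0.022, 0], [0.019, 0.033, 0], [0.025, 0.043, 0], [0.025, 0.043, 0], [0.025, 0.043, 0]], dr=[[0, 0, 0], [0, 0, 0], [0, 0, 0], [0, 0, 0], [0, 0, 0], [0, 0, 0]], jaw=[0, 0, 0, 0, 0, 0])

```text
time: 6.12
tool_pos: [0.4918, -0.3135, 0.0528]
tool_rot: [3.135, -0.004, -0.528]
contact_force: [-10.0, -13.8, 3.6]
opening: 0.0008
grip_force: 8.4
```

apply_moves(delta_pos=[[0.004, 0.006, 0], [0.008, 0.013, 0], [0.012, 0.02, 0], [0.016, 0.027, 0], [0.016, 0.027, 0], [0.016, 0.027, 0]], dr=[[0, 0, 0], [0, 0, 0], [0, 0, 0], [0, 0, 0], [0, 0, 0], [0, 0, 0]], jaw=[0, 0, 0, 0, 0, 0])

```text
time: 6.62
tool_pos: [0.4931, -0.3117, 0.0533]
tool_rot: [3.121, -0.004, -0.527]
contact_force: [-34.4, -49.1, 3.7]
opening: 0.0006
grip_force: 29.5
```

apply_moves(delta_pos=[[-0.03, -0.05, 0], [-0.04, -0.065, 0.05], [-0.04, -0.065, 0.15], [-0.04, -0.065, 0.25], [-0.04, -0.065, 0.35], [-0.04, 0, 0.4], [-0.04, 0.1, 0.4], [-0.04, 0.2, 0.4]], dr=[[0, 0, 0], [0, 0, 0], [0, 0, 0], [0, 0, 0], [0, 0, 0.2], [0, 0, 0.4], [0, 0, 0.6], [0, 0, 0.8]], jaw=[0, 0, 0, 0, 0.3, 0.7, 0.7, 0.7])

```text
time: 7.28
tool_pos: [0.4836, -0.2186, 0.2136]
tool_rot: [3.139, -0.005, -0.126]
contact_force: [0.9, 0.5, -0.2]
opening: 0.0225
grip_force: 0.0
```

apply_moves(delta_pos=[[0, 0.1, 0], [0, 0.2, 0], [0, 0.3, 0], [0, 0.4, 0], [0, 0.5, 0], [0, 0.6, 0], [0, 0.7, 0], [0, 0.8, 0]], dr=[[0, 0, 0.2], [0, 0, 0.4], [0, 0, 0.6], [0, 0, 0.8], [0, 0, 0.8], [0, 0, 0.8], [0, 0, 0.8], [0, 0, 0.8]], jaw=[0.7, 0.7, 0.7, 0.7, 0.7, 0.7, 0.7, 0.7])

```text
time: 7.95
tool_pos: [0.4824, 0.1034, 0.212]
tool_rot: [3.141, -0.002, 0.271]
contact_force: [0.6, -0.0, 0.9]
opening: 0.0641
grip_force: 0.0
```

Run:
```python
from h import *
s=telemetry.observe();print(s['tool_pos'],s['tool_rot'])
grab('top','t2.png');grab('side','s2.png')
t=cv2.imread('pics/t2.png');a=cv2.imread('pics/t1.png')
for n,A,B,box in(('top','top0','t2',(217,252,375,450)),('side','side0','s2',(150,185,345,400))):
  A=cv2.imread(f'pics/{A}.png');B=cv2.imread(f'pics/{B}.png')
  # template of the grip at start matched in new picture
  tm=A[230:248,415:440] if n=='top' else A[158:178,369:386]
  r=cv2.matchTemplate(B[190:280,360:460] if n=='top' else B[140:200,330:410],tm,cv2.TM_CCOEFF_NORMED)
  _,v,_,l=cv2.minMaxLoc(r);print(n,v,(l[0]+360-415,l[1]+190-230) if n=='top' else (l[0]+330-369,l[1]+140-158))
for q in(.045,.05): print(proj('top',np.array([.477,-.3301,.0675])+np.array([.505,.863,0])*q)-proj('top',[.477,-.3301,.0675]),proj('side',np.array([.477,-.3301,.0675])+np.array([.505,.863,0])*q)-proj('side',[.477,-.3301,.0675]))
# direct position of knob tops again (moved?) 
cv2.imwrite('pics/both2.png',np.vstack([cv2.resize(t[140:300,110:450],(800,376)),cv2.resize(cv2.imread('pics/s2.png')[100:300,120:420],(336,224)).repeat(1,0) if 0 else np.zeros((1,800,3),np.uint8)]))
```

```text
[0.48244982 0.10337685 0.21202283] [ 3.14105908e+00 -2.33145014e-03  2.71370715e-01]
top 0.7678277492523193 (-15, -9)
side 0.8600314259529114 (-12, 4)
[-16.10628957  -9.32706275] [-12.63292658   3.95230578]
[-17.90511026 -10.36685667] [-14.05237895   4.39645763]
```

View pics/both2.png

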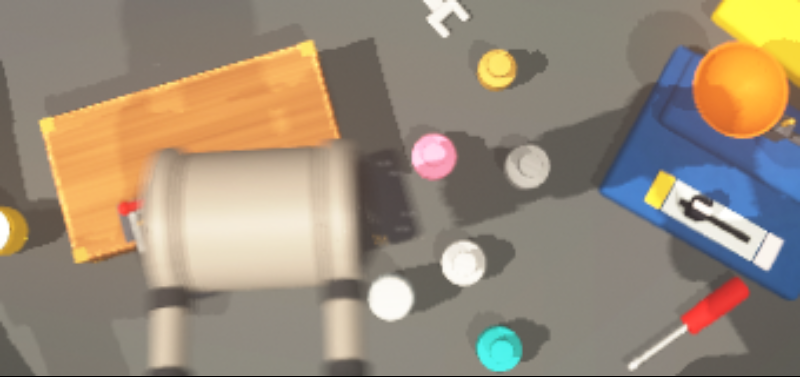

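apply_moves(delta_pos=[[0.02, 0.1, -0.05], [0.04, 0.2, -0.1], [0.05, 0.3, -0.15], [0.062, 0.4, -0.2], [0.062, 0.43, -0.22], [0.062, 0.43, -0.25], [0.062, 0.43, -0.25], [0.062, 0.43, -0.25]], dr=[[0, 0, 0], [0, 0, 0], [0, 0, 0], [0, 0, 0], [0, 0, 0], [0, 0, 0], [0, 0, 0], [0, 0, 0]], jaw=[0.72, 0.72, 0.72, 0.72, 0.72, 0.72, 0.72, 0.72])

```text
time: 8.72
tool_pos: [0.5074, 0.2725, 0.1109]
tool_rot: [3.141, 0.001, 0.271]
contact_force: [0.1, -0.5, 0.8]
opening: 0.0661
grip_force: 0.0
```

Run:
```python
from h import *
s=telemetry.observe();print(s['tool_pos'],s['tool_rot'])
grab('side','s3.png');grab('top','t3.png')
s=cv2.imread('pics/s3.png')[230:350,190:310];t=cv2.imread('pics/t3.png')[170:290,110:230]
cv2.imwrite('pics/c3.png',cv2.resize(np.hstack([s,t]),(800,400),interpolation=3))
```

```text
[0.50739375 0.27249678 0.11091139] [3.14111439e+00 7.35014936e-04 2.71299057e-01]
```

View pics/c3.png

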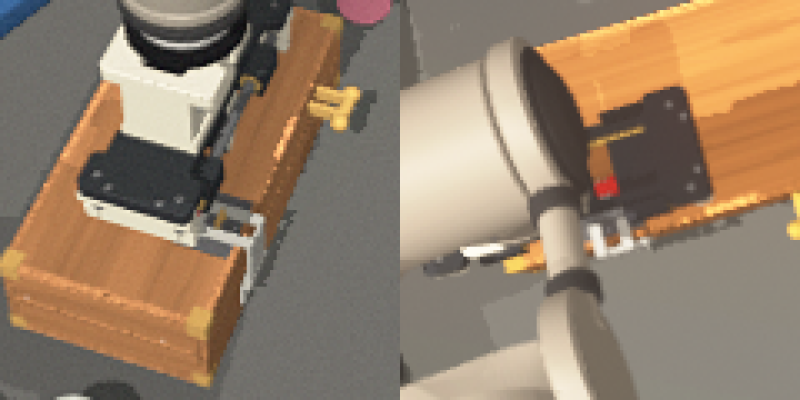

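The gripper straddles the red bar (side view ≈(200,235) in the crop); descending and gripping.

apply_moves(delta_pos=[[0, 0, -0.03], [0, 0, -0.06], [0, 0, -0.077], [0, 0, -0.077], [0, 0, -0.077], [0, 0, -0.077], [0, 0, -0.077], [0, 0, -0.077]], dr=[[0, 0, 0], [0, 0, 0], [0, 0, 0], [0, 0, 0], [0, 0, 0], [0, 0, 0], [0, 0, 0], [0, 0, 0]], jaw=[0.72, 0.72, 0.72, 0.72, 0.3, 0.3, 0.3, 0.3], force=15)

```text
time: 9.48
tool_pos: [0.508, 0.2731, 0.0807]
tool_rot: [-3.141, -0.001, 0.271]
contact_force: [-1.7, 8.5, 2.1]
opening: 0.0437
grip_force: 4.4
```

Run:
```python
from h import *
s=telemetry.observe();print(s['tool_pos'],s['opening'],s['grip_force'],s['contact_force'])
# arc deltas, in shares of 0.4 m, from angle 0, in world
c,si=np.cos(.2715),np.sin(.2715)
def arc(px,pz,angs,th0=0):
  r=np.hypot(px,pz);a=np.arctan2(pz,px)
  for th in angs:
    # hasp: rotates toward -x
    x,z=r*np.cos(a+th),r*np.sin(a+th)
    x0,z0=r*np.cos(a+th0),r*np.sin(a+th0)
    print(th,np.round(np.array([(x-x0)*c,(x-x0)*si,z-z0])/.4,3).tolist())
arc(.042,.054,np.arange(0,1.5,.1))
print('lid')
r=np.hypot(.176,.018);a=np.pi-np.arctan2(.018,.176)
for th in np.arange(0,1.75,.1):
  x,z=r*np.cos(a-th)+.176,r*np.sin(a-th)-.018
  print(round(th,2),np.round(np.array([x*c,x*si,z])/.4,3).tolist())
```

```text
[0.50801223 0.27312235 0.0806632 ] 0.04372318260474994 4.427855908870697 [-1.70040008  8.46730303  2.13905594]
0.0 [0.0, 0.0, 0.0]
0.1 [-0.013, -0.004, 0.01]
0.2 [-0.028, -0.008, 0.018]
0.30000000000000004 [-0.043, -0.012, 0.025]
0.4 [-0.059, -0.016, 0.03]
0.5 [-0.075, -0.021, 0.034]
0.6000000000000001 [-0.091, -0.025, 0.036]
0.7000000000000001 [-0.108, -0.03, 0.036]
0.8 [-0.124, -0.035, 0.034]
0.9 [-0.14, -0.039, 0.031]
1.0 [-0.156, -0.043, 0.026]
1.1 [-0.171, -0.048, 0.02]
1.2000000000000002 [-0.186, -0.052, 0.012]
1.3 [-0.199, -0.056, 0.002]
1.4000000000000001 [-0.212, -0.059, -0.009]
lid
0.0 [0.0, 0.0, -0.0]
0.1 [0.006, 0.002, 0.044]
0.2 [0.017, 0.005, 0.087]
0.3 [0.032, 0.009, 0.128]
0.4 [0.05, 0.014, 0.168]
0.5 [0.073, 0.02, 0.205]
0.6 [0.099, 0.027, 0.241]
0.7 [0.128, 0.036, 0.273]
0.8 [0.16, 0.044, 0.302]
0.9 [0.194, 0.054, 0.328]
1.0 [0.231, 0.064, 0.35]
1.1 [0.27, 0.075, 0.368]
1.2 [0.311, 0.086, 0.381]
1.3 [0.352, 0.098, 0.391]
1.4 [0.395, 0.11, 0.396]
1.5 [0.437, 0.122, 0.397]
1.6 [0.48, 0.134, 0.393]
1.7 [0.521, 0.145, 0.386]
```

apply_moves(delta_pos=[[0, 0.005, 0], [0, 0.005, 0], [-0.013, 0.001, 0.01], [-0.028, -0.003, 0.018], [-0.043, -0.007, 0.025], [-0.059, -0.011, 0.03], [-0.075, -0.016, 0.034], [-0.091, -0.02, 0.036]], dr=[[0, 0, 0], [0, 0, 0], [0, 0, 0], [0, 0, 0], [0, 0, 0], [0, 0, 0], [0, 0, 0], [0, 0, 0]], jaw=[0.3, 0.3, 0.3, 0.3, 0.3, 0.3, 0.3, 0.3])

```text
time: 10.15
tool_pos: [0.4707, 0.2645, 0.0948]
tool_rot: [3.141, -0.001, 0.271]
contact_force: [2.0, -1.0, 0.9]
opening: 0.0402
grip_force: 15.0
```

apply_moves(delta_pos=[[-0.017, -0.005, 0], [-0.033, -0.01, -0.002], [-0.049, -0.014, -0.005], [-0.065, -0.018, -0.01], [-0.08, -0.023, -0.016], [-0.095, -0.027, -0.024], [-0.108, -0.031, -0.034], [-0.108, -0.031, -0.034]], dr=[[0, 0, 0], [0, 0, 0], [0, 0, 0], [0, 0, 0], [0, 0, 0], [0, 0, 0], [0, 0, 0], [0, 0, 0]], jaw=[0.3, 0.3, 0.3, 0.3, 0.3, 0.3, 0.3, 0.3])

```text
time: 10.82
tool_pos: [0.4256, 0.2518, 0.0795]
tool_rot: [3.141, 0.004, 0.271]
contact_force: [-2.7, -1.1, 2.2]
opening: 0.0403
grip_force: 15.0
```

apply_moves(delta_pos=[[0, 0, 0], [0, 0, 0], [0, 0, 0.05], [0, 0, 0.15], [0.05, -0.1, 0.15], [0.1, -0.2, 0.15], [0.143, -0.321, 0.1], [0.143, -0.321, 0.05]], dr=[[0, 0, 0], [0, 0, 0], [0, 0, 0], [0, 0, 0], [0, 0, 0], [0, 0, 0], [0, 0, 0], [0, 0, 0]], jaw=[0.75, 0.75, 0.75, 0.75, 0.75, 0.75, 0.75, 0.75])

```text
time: 11.48
tool_pos: [0.4896, 0.121, 0.103]
tool_rot: [3.139, -0.008, 0.269]
contact_force: [1.2, -0.3, -0.1]
opening: 0.0687
grip_force: 0.0
```

Run:
```python
from h import *
s=telemetry.observe();print(s['tool_pos'],s['tool_rot'])
grab('side','s4.png');grab('top','t4.png')
s=cv2.imread('pics/s4.png')[200:350,190:340];t=cv2.imread('pics/t4.png')[150:300,120:270]
cv2.imwrite('pics/c4.png',cv2.resize(np.hstack([s,t]),(800,400),interpolation=3))
```

```text
[0.48956586 0.12097468 0.10304052] [ 3.13896387 -0.00837162  0.26924664]
```

View pics/c4.png

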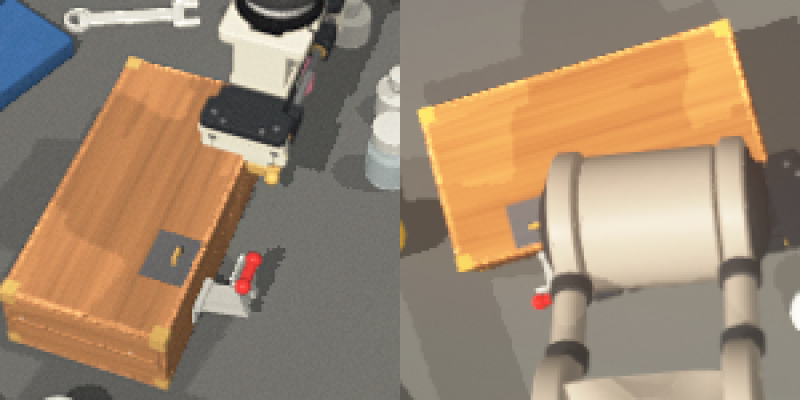

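The hasp is swung off (red bar in the crop at (248,272)). Settling above the lid bar.

apply_moves(delta_pos=[[0, 0, 0], [0, 0, 0]], dr=[[0, 0, 0], [0, 0, 0]], jaw=[0.75, 0.75])

```text
time: 11.75
tool_pos: [0.4856, 0.1247, 0.1013]
tool_rot: [-3.141, -0.001, 0.271]
contact_force: [-0.7, 0.2, 0.8]
opening: 0.069
grip_force: 0.0
```

apply_moves(delta_pos=[[-0.007, -0.003, -0.05], [-0.007, -0.003, -0.1], [-0.007, -0.003, -0.14], [-0.007, -0.003, -0.14], [-0.007, -0.003, -0.14], [-0.007, -0.003, -0.14], [-0.007, -0.003, -0.14], [-0.007, -0.003, -0.14]], dr=[[0, 0, 0], [0, 0, 0], [0, 0, 0], [0, 0, 0], [0, 0, 0], [0, 0, 0], [0, 0, 0], [0, 0, 0]], jaw=[0.75, 0.75, 0.75, 0.75, 0.3, 0.3, 0.3, 0.3], force=30)

```text
time: 12.42
tool_pos: [0.4832, 0.1232, 0.0459]
tool_rot: [3.141, -0.002, 0.271]
contact_force: [-0.0, -0.6, 0.6]
opening: 0.0464
grip_force: 0.0
```

apply_moves(delta_pos=[[0, 0, 0], [0, 0, 0]], dr=[[0, 0, 0], [0, 0, 0]], jaw=[0.3, 0.3])

```text
time: 12.58
tool_pos: [0.4831, 0.1226, 0.0456]
tool_rot: [3.141, -0.002, 0.271]
contact_force: [0.2, -2.3, 4.4]
opening: 0.0396
grip_force: 30.0
```

apply_moves(delta_pos=[[0.006, 0.002, 0.044], [0.017, 0.005, 0.087], [0.032, 0.009, 0.128], [0.05, 0.014, 0.168], [0.073, 0.02, 0.205], [0.099, 0.027, 0.241], [0.128, 0.036, 0.273], [0.16, 0.044, 0.302]], dr=[[0, 0, 0], [0, 0, 0], [0, 0, 0], [0, 0, 0], [0, 0, 0], [0, 0, 0], [0, 0, 0], [0, 0, 0]], jaw=[0.3, 0.3, 0.3, 0.3, 0.3, 0.3, 0.3, 0.3])

```text
time: 13.25
tool_pos: [0.5455, 0.1401, 0.1658]
tool_rot: [-3.142, 0.003, 0.271]
contact_force: [0.2, 0.1, -5.5]
opening: 0.0396
grip_force: 30.0
```

apply_moves(delta_pos=[[0.034, 0.01, 0.026], [0.071, 0.02, 0.048], [0.11, 0.031, 0.066], [0.151, 0.042, 0.079], [0.192, 0.054, 0.089], [0.235, 0.066, 0.094], [0.277, 0.078, 0.095], [0.32, 0.09, 0.091]], dr=[[0, 0, 0], [0, 0, 0], [0, 0, 0], [0, 0, 0], [0, 0, 0], [0, 0, 0], [0, 0, 0], [0, 0, 0]], jaw=[0.3, 0.3, 0.3, 0.3, 0.3, 0.3, 0.3, 0.3])

```text
time: 13.92
tool_pos: [0.6752, 0.1766, 0.2037]
tool_rot: [3.141, -0.002, 0.271]
contact_force: [-1.3, -0.8, 5.7]
opening: 0.039
grip_force: 30.0
```

apply_moves(delta_pos=[[0.041, 0.011, -0.007], [0.041, 0.011, -0.007], [0.041, 0.011, -0.007], [0.041, 0.011, -0.007], [0.041, 0.011, -0.007]], dr=[[0, 0, 0], [0, 0, 0], [0, 0, 0], [0, 0, 0], [0, 0, 0]], jaw=[0.3, 0.3, 0.7, 0.7, 0.7])

```text
time: 14.33
tool_pos: [0.6902, 0.1807, 0.1986]
tool_rot: [-3.141, 0.002, 0.271]
contact_force: [-0.2, -0.5, 1.0]
opening: 0.0553
grip_force: 0.0
```

apply_moves(delta_pos=[[0, 0, 0.1], [0, 0, 0.15], [-0.05, -0.1, 0.15], [-0.1, -0.2, 0.15], [-0.1, -0.3, 0.15], [-0.1, -0.4, 0.1], [-0.1, -0.5, 0.05], [-0.1, -0.6, 0]], dr=[[0, 0, 0], [0, 0, 0], [0, 0, 0], [0, 0, 0], [0, 0, 0], [0, 0, 0], [0, 0, 0], [0, 0, 0]], jaw=[0.6, 0.6, 0.6, 0.6, 0.6, 0.6, 0.6, 0.6])

```text
time: 15.0
tool_pos: [0.6499, -0.0495, 0.2047]
tool_rot: [3.141, -0.0, 0.271]
contact_force: [0.2, 0.9, 0.3]
opening: 0.0548
grip_force: 0.0
```

Run:
```python
from h import *
np.set_printoptions(precision=4,suppress=True)
s=telemetry.observe();print(s['tool_pos'],s['tool_rot'])
A=grab('top','t5.png');B=grab('side','s5.png')
a=cv2.imread('pics/t5.png');b=cv2.imread('pics/s5.png')
for nm,f0,im,pts in(('top','top0',a,{'brass':(321.5,168),'gA':(335,210),'gB':(307,251),'jar':(276,266)}),('side','side0',b,{'brass':(286.4,191),'gA':(322,200),'gB':(340.6,229)})):
  o=cv2.imread(f'pics/{f0}.png')
  for k,(u,v) in pts.items():
    u0,v0=int(u)-9,int(v)-9; tm=o[v0:v0+18,u0:u0+18]
    r=cv2.matchTemplate(im[v0-20:v0+38,u0-20:u0+38],tm,cv2.TM_CCOEFF_NORMED);_,sc,_,l=cv2.minMaxLoc(r);print(nm,k,round(sc,2),l[0]-20,l[1]-20)
j=onz('top',276,266.4,.07);print('jar',j)
cv2.imwrite('pics/c5.png',np.vstack([cv2.resize(a[100:320,100:400],(800,587))]))
```

```text
[ 0.6499 -0.0495  0.2047] [ 3.1413 -0.0004  0.2708]
top brass 0.94 0 0
top gA 0.75 9 1
top gB 0.63 -20 -15
top jar 0.64 2 6
side brass 0.99 0 0
side gA 1.0 0 0
side gB 0.98 0 0
jar [0.4144 0.0255 0.07  ]
```

View pics/c5.png

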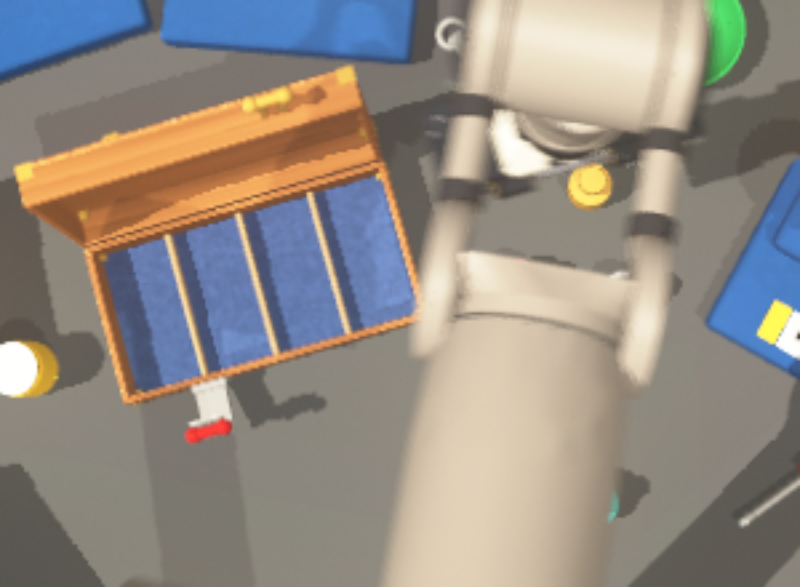

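apply_moves(delta_pos=[[-0.005, -0.09, 0], [-0.005, -0.09, -0.1], [-0.005, -0.09, -0.2], [-0.005, -0.09, -0.3], [-0.005, -0.09, -0.3], [-0.005, -0.09, -0.3]], dr=[[0, 0, 0], [0, 0, 0], [0, 0, 0], [0, 0, 0], [0, 0, 0], [0, 0, 0]], jaw=[0.6, 0.6, 0.6, 0.6, 0.6, 0.6])

```text
time: 15.6
tool_pos: [0.6474, -0.083, 0.0834]
tool_rot: [-3.139, 0.004, 0.271]
contact_force: [-0.3, 0.5, 0.7]
opening: 0.055
grip_force: 0.0
```

apply_moves(delta_pos=[[0, 0, -0.05], [0, 0, -0.1], [0, 0, -0.115], [0, 0, -0.115], [0, 0, -0.115], [0, 0, -0.115], [0, 0, -0.115], [0, 0, -0.115]], dr=[[0, 0, 0], [0, 0, 0], [0, 0, 0], [0, 0, 0], [0, 0, 0], [0, 0, 0], [0, 0, 0], [0, 0, 0]], jaw=[0.6, 0.6, 0.6, 0.6, 0.15, 0.15, 0.15, 0.15])

```text
time: 16.27
tool_pos: [0.6495, -0.084, 0.0402]
tool_rot: [3.14, -0.002, 0.271]
contact_force: [-0.1, 0.4, 0.1]
opening: 0.0331
grip_force: 0.0
```

apply_moves(delta_pos=[[0, 0, 0], [0, 0, 0], [0, 0, 0]], dr=[[0, 0, 0], [0, 0, 0], [0, 0, 0]], jaw=[0.15, 0.15, 0.15])

```text
time: 16.52
tool_pos: [0.6495, -0.0844, 0.0396]
tool_rot: [3.14, -0.002, 0.271]
contact_force: [0.6, -3.0, 3.8]
opening: 0.0228
grip_force: 30.0
```

apply_moves(delta_pos=[[0, 0, 0.1], [0, 0, 0.2], [-0.02, 0.1, 0.25], [-0.04, 0.2, 0.25], [-0.06, 0.3, 0.25], [-0.08, 0.4, 0.25], [-0.1, 0.5, 0.25], [-0.12, 0.6, 0.25]], dr=[[0, 0, 0], [0, 0, 0], [0, 0, 0], [0, 0, 0], [0, 0, 0], [0, 0, 0], [0, 0, 0], [0, 0, 0]], jaw=[0.15, 0.15, 0.15, 0.15, 0.15, 0.15, 0.15, 0.15])

```text
time: 17.18
tool_pos: [0.599, 0.1582, 0.1377]
tool_rot: [-3.141, 0.003, 0.271]
contact_force: [2.1, -0.3, -4.6]
opening: 0.0233
grip_force: 30.0
```

apply_moves(delta_pos=[[-0.02, 0.1, 0], [-0.02, 0.1, -0.03], [-0.02, 0.1, -0.1], [-0.02, 0.1, -0.1], [-0.02, 0.1, -0.1]], dr=[[0, 0, 0], [0, 0, 0], [0, 0, 0], [0, 0, 0], [0, 0, 0]], jaw=[0.15, 0.15, 0.15, 0.15, 0.15])

```text
time: 17.6
tool_pos: [0.5907, 0.196, 0.0965]
tool_rot: [-3.141, 0.007, 0.271]
contact_force: [-0.0, -0.8, -4.4]
opening: 0.023
grip_force: 30.0
```

apply_moves(delta_pos=[[0, 0, -0.04], [0, 0, -0.08], [0, 0, -0.11], [0, 0, -0.12], [0, 0, -0.127], [0, 0, -0.132], [0, 0, -0.132]], dr=[[0, 0, 0], [0, 0, 0], [0, 0, 0], [0, 0, 0], [0, 0, 0], [0, 0, 0], [0, 0, 0]], jaw=[0.15, 0.15, 0.15, 0.15, 0.15, 0.15, 0.15])

```text
time: 18.18
tool_pos: [0.5932, 0.1961, 0.0465]
tool_rot: [3.141, -0.001, 0.271]
contact_force: [0.1, 0.2, -4.2]
opening: 0.0229
grip_force: 30.0
```

apply_moves(delta_pos=[[0, 0, -0.002], [0, 0, -0.004], [0, 0, -0.004], [0, 0, -0.004], [0, 0, -0.004], [0, 0, -0.004]], dr=[[0, 0, 0], [0, 0, 0], [0, 0, 0], [0, 0, 0], [0, 0, 0], [0, 0, 0]], jaw=[0.15, 0.15, 0.15, 0.5, 0.5, 0.5])

```text
time: 18.68
tool_pos: [0.5931, 0.1963, 0.0448]
tool_rot: [3.142, -0.001, 0.271]
contact_force: [0.8, -1.1, 0.4]
opening: 0.0385
grip_force: 0.0
```

apply_moves(delta_pos=[[0, 0, 0.1], [0, 0, 0.2], [0, -0.05, 0.25], [-0.02, -0.15, 0.25], [-0.04, -0.25, 0.25], [-0.06, -0.35, 0.25], [-0.08, -0.45, 0.25], [-0.1, -0.55, 0.25]], dr=[[0, 0, 0], [0, 0, 0], [0, 0, 0], [0, 0, 0], [0, 0, 0], [0, 0, 0], [0, 0, 0], [0, 0, 0]], jaw=[0.5, 0.5, 0.6, 0.6, 0.6, 0.6, 0.6, 0.6])

```text
time: 19.35
tool_pos: [0.5522, -0.0254, 0.1448]
tool_rot: [3.141, -0.001, 0.271]
contact_force: [1.1, 0.4, -0.2]
opening: 0.055
grip_force: 0.0
```

Run:
```python
from h import *
s=telemetry.observe();print(s['tool_pos'])
grab('top','t6.png');grab('side','s6.png')
a=cv2.imread('pics/t6.png');b=cv2.imread('pics/s6.png')
o=cv2.imread('pics/side0.png')
for k,(u,v) in {'gA':(322,200),'gB':(340.6,229)}.items():
    u0,v0=int(u)-9,int(v)-9; tm=o[v0:v0+18,u0:u0+18]
    r=cv2.matchTemplate(b[v0-20:v0+38,u0-20:u0+38],tm,cv2.TM_CCOEFF_NORMED);_,sc,_,l=cv2.minMaxLoc(r);print(k,round(sc,2),l[0]-20,l[1]-20)
cv2.imwrite('pics/c6.png',cv2.resize(np.hstack([a[130:310,120:360],b[160:340,180:420]]),(800,300),interpolation=3))
```

```text
[ 0.55224028 -0.02536164  0.14477125]
gA 0.87 0 0
gB 0.98 0 0
```

View pics/c6.png

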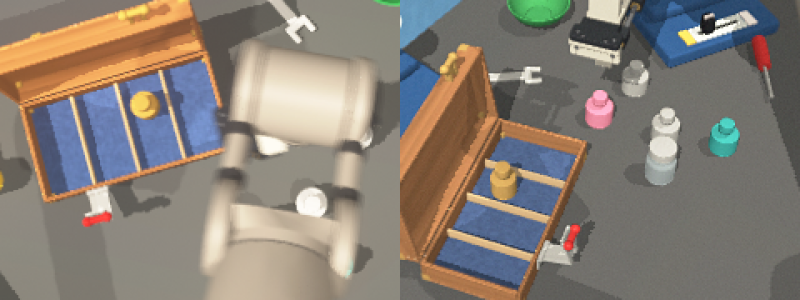

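apply_moves(delta_pos=[[-0.01, -0.1, 0], [-0.017, -0.2, 0], [-0.017, -0.232, 0], [-0.017, -0.232, -0.05], [-0.017, -0.232, -0.13], [-0.017, -0.232, -0.13], [-0.017, -0.232, -0.13]], dr=[[0, 0, 0], [0, 0, 0], [0, 0, 0], [0, 0, 0], [0, 0, 0], [0, 0, 0], [0, 0, 0]], jaw=[0.6, 0.6, 0.6, 0.6, 0.6, 0.6, 0.6])

```text
time: 20.03
tool_pos: [0.5453, -0.1156, 0.0915]
tool_rot: [-3.139, 0.003, 0.271]
contact_force: [-0.6, 0.5, -0.2]
opening: 0.055
grip_force: 0.0
```

apply_moves(delta_pos=[[0, -0.004, -0.05], [0, -0.004, -0.1], [0, -0.004, -0.132], [0, -0.004, -0.132], [0, -0.004, -0.132], [0, -0.004, -0.132], [0, -0.004, -0.132], [0, -0.004, -0.132]], dr=[[0, 0, 0], [0, 0, 0], [0, 0, 0], [0, 0, 0], [0, 0, 0], [0, 0, 0], [0, 0, 0], [0, 0, 0]], jaw=[0.6, 0.6, 0.6, 0.6, 0.15, 0.15, 0.15, 0.15])

```text
time: 20.7
tool_pos: [0.5469, -0.1184, 0.041]
tool_rot: [3.14, -0.002, 0.271]
contact_force: [-0.3, 0.5, 1.0]
opening: 0.0327
grip_force: 0.0
```

apply_moves(delta_pos=[[0, 0, 0], [0, 0, 0], [0, 0, 0]], dr=[[0, 0, 0], [0, 0, 0], [0, 0, 0]], jaw=[0.15, 0.15, 0.15])

```text
time: 20.95
tool_pos: [0.5463, -0.1179, 0.0402]
tool_rot: [-3.142, -0.001, 0.271]
contact_force: [-1.0, 3.5, 6.0]
opening: 0.0233
grip_force: 30.0
```

apply_moves(delta_pos=[[0, 0, 0.1], [0, 0, 0.2], [0, 0.05, 0.27], [0, 0.15, 0.27], [0, 0.25, 0.27], [0, 0.35, 0.27], [0, 0.45, 0.27], [0.005, 0.55, 0.27]], dr=[[0, 0, 0], [0, 0, 0], [0, 0, 0], [0, 0, 0], [0, 0, 0], [0, 0, 0], [0, 0, 0], [0, 0, 0]], jaw=[0.15, 0.15, 0.15, 0.15, 0.15, 0.15, 0.15, 0.15])

```text
time: 21.62
tool_pos: [0.5468, 0.1032, 0.1468]
tool_rot: [-3.142, 0.002, 0.27]
contact_force: [1.2, -0.2, -4.2]
opening: 0.0233
grip_force: 30.0
```

apply_moves(delta_pos=[[0.002, 0.1, 0], [0.004, 0.2, 0], [0.006, 0.3, 0], [0.006, 0.385, 0], [0.006, 0.385, -0.05], [0.006, 0.385, -0.12], [0.006, 0.385, -0.12], [0.006, 0.385, -0.12]], dr=[[0, 0, 0], [0, 0, 0], [0, 0, 0], [0, 0, 0], [0, 0, 0], [0, 0, 0], [0, 0, 0], [0, 0, 0]], jaw=[0.15, 0.15, 0.15, 0.15, 0.15, 0.15, 0.15, 0.15])

```text
time: 22.28
tool_pos: [0.5487, 0.2551, 0.0975]
tool_rot: [3.141, 0.006, 0.271]
contact_force: [0.3, 0.7, -4.0]
opening: 0.023
grip_force: 30.0
```

apply_moves(delta_pos=[[0, 0, -0.04], [0, 0, -0.08], [0, 0, -0.11], [0, 0, -0.125], [0, 0, -0.132], [0, 0, -0.136], [0, 0, -0.138], [0, 0, -0.138]], dr=[[0, 0, 0], [0, 0, 0], [0, 0, 0], [0, 0, 0], [0, 0, 0], [0, 0, 0], [0, 0, 0], [0, 0, 0]], jaw=[0.15, 0.15, 0.15, 0.15, 0.15, 0.15, 0.15, 0.15])

```text
time: 22.95
tool_pos: [0.551, 0.2558, 0.0463]
tool_rot: [3.141, -0.002, 0.271]
contact_force: [-2.8, -1.2, 4.5]
opening: 0.0228
grip_force: 30.0
```

apply_moves(delta_pos=[[0, 0, 0], [0, 0, 0], [0, 0, 0], [0, 0, 0.1], [0, 0, 0.2], [0, 0, 0.25], [-0.05, -0.1, 0.25], [-0.1, -0.2, 0.25]], dr=[[0, 0, 0], [0, 0, 0], [0, 0, 0], [0, 0, 0], [0, 0, 0], [0, 0, 0], [0, 0, 0], [0, 0, 0]], jaw=[0.5, 0.5, 0.5, 0.5, 0.5, 0.5, 0.6, 0.6])

```text
time: 23.62
tool_pos: [0.5145, 0.1819, 0.1463]
tool_rot: [3.141, -0.006, 0.274]
contact_force: [0.4, -1.1, -0.7]
opening: 0.0534
grip_force: 0.0
```

Run:
```python
from h import *
np.set_printoptions(precision=4,suppress=True)
s=telemetry.observe();print(s['tool_pos'])
grab('top','t7.png');grab('side','s7.png')
a=cv2.imread('pics/t7.png');b=cv2.imread('pics/s7.png')
o=cv2.imread('pics/side0.png');p=cv2.imread('pics/top0.png')
for im,o,(u,v) in((b,o,(340.6,229)),(a,p,(307,251))):
    u0,v0=int(u)-9,int(v)-9; tm=o[v0:v0+18,u0:u0+18]
    r=cv2.matchTemplate(im[v0-20:v0+38,u0-20:u0+38],tm,cv2.TM_CCOEFF_NORMED);_,sc,_,l=cv2.minMaxLoc(r);print(round(sc,2),l[0]-20,l[1]-20)
for z in(.05,.058): print(onz('top',307.3,250.9,z),onz('side',340.6,228.9 if z<.055 else 226.5,z))
cv2.imwrite('pics/c7.png',cv2.resize(np.hstack([a[140:320,120:330],b[160:340,180:390]]),(800,343),interpolation=3))
```

```text
[0.5145 0.1819 0.1463]
0.98 0 0
0.98 0 0
[ 0.4497 -0.0489  0.05  ] [ 0.4462 -0.0514  0.05  ]
[ 0.4498 -0.0485  0.058 ] [ 0.4475 -0.0521  0.058 ]
```

View pics/c7.png

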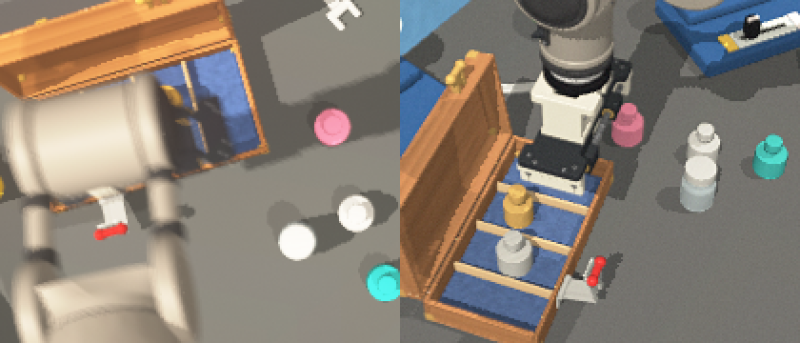

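Both weights stand in their bays; grey B is unmoved. Fetching it.

apply_moves(delta_pos=[[-0.03, -0.1, 0], [-0.06, -0.2, 0], [-0.09, -0.3, 0], [-0.12, -0.4, 0], [-0.15, -0.5, 0], [-0.155, -0.57, 0], [-0.155, -0.57, 0], [-0.155, -0.57, 0]], dr=[[0, 0, 0], [0, 0, 0], [0, 0, 0], [0, 0, 0], [0, 0, 0], [0, 0, 0], [0, 0, 0], [0, 0, 0]], jaw=[0.58, 0.58, 0.58, 0.58, 0.58, 0.58, 0.58, 0.58])

```text
time: 24.38
tool_pos: [0.4517, -0.0482, 0.1448]
tool_rot: [3.141, -0.001, 0.267]
contact_force: [0.7, 0.4, -0.8]
opening: 0.0534
grip_force: 0.0
```

apply_moves(delta_pos=[[0, 0.004, -0.08], [0, 0.004, -0.16], [0, 0.004, -0.22], [0, 0.004, -0.265], [0, 0.004, -0.265], [0, 0.004, -0.265], [0, 0.004, -0.265], [0, 0.004, -0.265]], dr=[[0, 0, 0], [0, 0, 0], [0, 0, 0], [0, 0, 0], [0, 0, 0], [0, 0, 0], [0, 0, 0], [0, 0, 0]], jaw=[0.58, 0.58, 0.58, 0.58, 0.58, 0.58, 0.15, 0.15])

```text
time: 25.05
tool_pos: [0.4523, -0.045, 0.0397]
tool_rot: [3.14, -0.002, 0.271]
contact_force: [0.3, -0.6, 0.2]
opening: 0.044
grip_force: 0.0
```

apply_moves(delta_pos=[[0, 0, 0], [0, 0, 0], [0, 0, 0], [0, 0, 0], [0, 0, 0]], dr=[[0, 0, 0], [0, 0, 0], [0, 0, 0], [0, 0, 0], [0, 0, 0]], jaw=[0.15, 0.15, 0.15, 0.15, 0.15])

```text
time: 25.47
tool_pos: [0.452, -0.0457, 0.039]
tool_rot: [3.14, -0.002, 0.271]
contact_force: [0.4, -2.5, 5.1]
opening: 0.023
grip_force: 30.0
```

apply_moves(delta_pos=[[0, 0, 0.1], [0, 0, 0.2], [0.05, 0.05, 0.27], [0.11, 0.12, 0.27], [0.18, 0.2, 0.27], [0.25, 0.28, 0.27], [0.31, 0.36, 0.27], [0.339, 0.424, 0.27]], dr=[[0, 0, 0], [0, 0, 0], [0, 0, 0], [0, 0, 0], [0, 0, 0], [0, 0, 0], [0, 0, 0], [0, 0, 0]], jaw=[0.15, 0.15, 0.15, 0.15, 0.15, 0.15, 0.15, 0.15])

```text
time: 26.13
tool_pos: [0.5883, 0.1271, 0.1453]
tool_rot: [-3.141, 0.0, 0.271]
contact_force: [0.4, -0.2, -5.1]
opening: 0.0231
grip_force: 30.0
```

apply_moves(delta_pos=[[0, 0, 0], [0, 0, -0.05], [0, 0, -0.12], [0, 0, -0.12], [0, 0, -0.12]], dr=[[0, 0, 0], [0, 0, 0], [0, 0, 0], [0, 0, 0], [0, 0, 0]], jaw=[0.15, 0.15, 0.15, 0.15, 0.15])

```text
time: 26.55
tool_pos: [0.5847, 0.1242, 0.0964]
tool_rot: [-3.14, 0.006, 0.271]
contact_force: [-0.1, -0.3, -3.0]
opening: 0.0234
grip_force: 30.0
```

apply_moves(delta_pos=[[0.003, 0, -0.04], [0.003, 0, -0.08], [0.003, 0, -0.11], [0.003, 0, -0.125], [0.003, 0, -0.132], [0.003, 0, -0.136], [0.003, 0, -0.138], [0.003, 0, -0.138]], dr=[[0, 0, 0], [0, 0, 0], [0, 0, 0], [0, 0, 0], [0, 0, 0], [0, 0, 0], [0, 0, 0], [0, 0, 0]], jaw=[0.15, 0.15, 0.15, 0.15, 0.15, 0.15, 0.15, 0.15])

```text
time: 27.22
tool_pos: [0.5887, 0.1243, 0.0454]
tool_rot: [3.141, -0.002, 0.271]
contact_force: [-2.8, -1.5, 4.4]
opening: 0.023
grip_force: 30.0
```

apply_moves(delta_pos=[[0, 0, 0], [0, 0, 0], [0, 0, 0], [0, 0, 0.1], [0, 0, 0.2], [-0.05, -0.1, 0.3], [-0.1, -0.2, 0.35], [-0.15, -0.3, 0.35]], dr=[[0, 0, 0], [0, 0, 0], [0, 0, 0], [0, 0, 0], [0, 0, 0], [0, 0, 0], [0, 0, 0], [0, 0, 0]], jaw=[0.45, 0.45, 0.45, 0.45, 0.45, 0.6, 0.7, 0.7])

```text
time: 27.88
tool_pos: [0.541, 0.0273, 0.1824]
tool_rot: [3.139, -0.007, 0.273]
contact_force: [0.8, -1.1, -0.1]
opening: 0.0571
grip_force: 0.0
```

Run:
```python
from h import *
s=telemetry.observe();print(s['tool_pos'],s['tool_rot'])
grab('top','t8.png');grab('side','s8.png')
a=cv2.imread('pics/t8.png');b=cv2.imread('pics/s8.png')
cv2.imwrite('pics/c8.png',cv2.resize(np.hstack([a[130:310,120:330],b[160:340,180:390]]),(800,343),interpolation=3))
```

```text
[0.54100804 0.02725703 0.18236138] [ 3.1391341  -0.00714461  0.27325332]
```

View pics/c8.png

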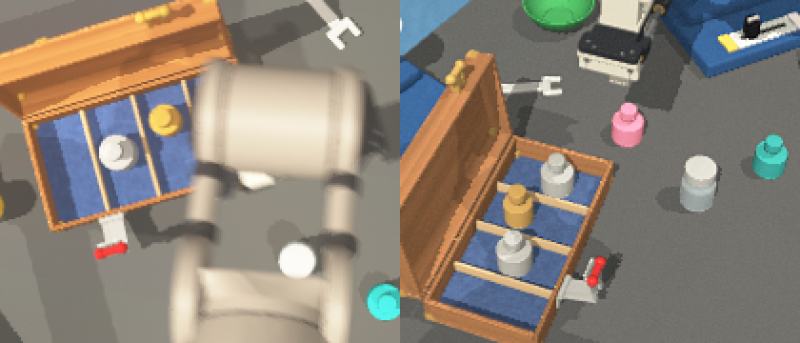

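All three weights stand upright in the case. Now re-gripping the lid bar.

apply_moves(delta_pos=[[0, 0, 0.1], [0, 0.05, 0.2], [0.06, 0.12, 0.22], [0.12, 0.2, 0.22], [0.2, 0.28, 0.22], [0.28, 0.35, 0.22], [0.36, 0.385, 0.22], [0.378, 0.39, 0.22]], dr=[[0, 0, 0], [0, 0, 0], [0, 0, 0], [0, 0, 0], [0, 0, 0], [0, 0, 0], [0, 0, 0], [0, 0, 0]], jaw=[0.75, 0.75, 0.75, 0.75, 0.75, 0.75, 0.75, 0.75])

```text
time: 28.65
tool_pos: [0.6937, 0.1877, 0.2626]
tool_rot: [-3.14, 0.001, 0.274]
contact_force: [1.2, -0.7, -0.5]
opening: 0.0689
grip_force: 0.0
```

apply_moves(delta_pos=[[0, 0, 0], [0, 0, 0], [0, 0, 0]], dr=[[0, 0, 0], [0, 0, 0], [0, 0, 0]], jaw=[0.75, 0.75, 0.75])

```text
time: 28.9
tool_pos: [0.69, 0.1831, 0.2669]
tool_rot: [3.142, 0.0, 0.271]
contact_force: [-0.3, 0.4, -0.1]
opening: 0.0687
grip_force: 0.0
```

apply_moves(delta_pos=[[0, -0.006, -0.06], [0, -0.006, -0.12], [0, -0.006, -0.17], [0, -0.006, -0.17], [0, -0.006, -0.17], [0, -0.006, -0.17], [0, -0.006, -0.17], [0, -0.006, -0.17]], dr=[[0, 0, 0], [0, 0, 0], [0, 0, 0], [0, 0, 0], [0, 0, 0], [0, 0, 0], [0, 0, 0], [0, 0, 0]], jaw=[0.75, 0.75, 0.75, 0.75, 0.3, 0.3, 0.3, 0.3])

```text
time: 29.57
tool_pos: [0.6912, 0.1809, 0.2007]
tool_rot: [3.141, -0.003, 0.271]
contact_force: [0.1, 0.2, -0.4]
opening: 0.0467
grip_force: 0.0
```

apply_moves(delta_pos=[[0, 0, 0], [0, 0, 0], [0, 0, 0]], dr=[[0, 0, 0], [0, 0, 0], [0, 0, 0]], jaw=[0.3, 0.3, 0.3])

```text
time: 29.82
tool_pos: [0.6912, 0.1811, 0.2]
tool_rot: [3.141, -0.003, 0.271]
contact_force: [0.4, 0.4, 5.4]
opening: 0.0394
grip_force: 30.0
```

apply_moves(delta_pos=[[-0.041, -0.011, 0.007], [-0.084, -0.023, 0.011], [-0.126, -0.035, 0.01], [-0.169, -0.047, 0.005], [-0.21, -0.059, -0.005], [-0.251, -0.07, -0.018], [-0.29, -0.081, -0.036], [-0.327, -0.091, -0.058]], dr=[[0, 0, 0], [0, 0, 0], [0, 0, 0], [0, 0, 0], [0, 0, 0], [0, 0, 0], [0, 0, 0], [0, 0, 0]], jaw=[0.3, 0.3, 0.3, 0.3, 0.3, 0.3, 0.3, 0.3])

```text
time: 30.48
tool_pos: [0.56, 0.1442, 0.1763]
tool_rot: [3.141, -0.003, 0.271]
contact_force: [3.3, -1.2, 1.2]
opening: 0.0399
grip_force: 30.0
```

apply_moves(delta_pos=[[-0.034, -0.01, -0.026], [-0.066, -0.018, -0.055], [-0.095, -0.027, -0.087], [-0.121, -0.034, -0.123], [-0.144, -0.04, -0.16], [-0.162, -0.045, -0.2], [-0.177, -0.049, -0.241], [-0.188, -0.052, -0.284]], dr=[[0, 0, 0], [0, 0, 0], [0, 0, 0], [0, 0, 0], [0, 0, 0], [0, 0, 0], [0, 0, 0], [0, 0, 0]], jaw=[0.3, 0.3, 0.3, 0.3, 0.3, 0.3, 0.3, 0.3])

```text
time: 31.15
tool_pos: [0.4846, 0.123, 0.0616]
tool_rot: [3.14, -0.001, 0.271]
contact_force: [2.3, -2.6, 0.6]
opening: 0.0399
grip_force: 30.0
```

apply_moves(delta_pos=[[-0.003, -0.001, -0.022], [-0.006, -0.002, -0.044], [-0.006, -0.002, -0.05], [-0.006, -0.002, -0.053], [-0.006, -0.002, -0.053], [-0.006, -0.002, -0.053]], dr=[[0, 0, 0], [0, 0, 0], [0, 0, 0], [0, 0, 0], [0, 0, 0], [0, 0, 0]], jaw=[0.3, 0.3, 0.3, 0.3, 0.3, 0.3])

```text
time: 31.65
tool_pos: [0.4821, 0.1223, 0.0421]
tool_rot: [3.14, 0.001, 0.271]
contact_force: [-5.9, -6.9, 17.4]
opening: 0.0397
grip_force: 30.0
```

apply_moves(delta_pos=[[0, 0, 0.01], [0, 0, 0.01], [0, 0, 0.01], [0, 0, 0.1], [0, 0, 0.2], [-0.05, 0.1, 0.25], [-0.1, 0.2, 0.25], [-0.141, 0.3, 0.25]], dr=[[0, 0, 0], [0, 0, 0], [0, 0, 0], [0, 0, 0], [0, 0, 0], [0, 0, 0], [0, 0, 0], [0, 0, 0]], jaw=[0.75, 0.75, 0.75, 0.75, 0.75, 0.75, 0.75, 0.75], force=15)

```text
time: 32.32
tool_pos: [0.4304, 0.2337, 0.1419]
tool_rot: [-3.141, -0.003, 0.268]
contact_force: [0.5, 0.6, -0.1]
opening: 0.0689
grip_force: 0.0
```

apply_moves(delta_pos=[[0, 0.024, 0], [0, 0.024, 0], [0, 0.024, 0], [0, 0.024, 0]], dr=[[0, 0, 0], [0, 0, 0], [0, 0, 0], [0, 0, 0]], jaw=[0.75, 0.75, 0.75, 0.75])

```text
time: 32.65
tool_pos: [0.4306, 0.2413, 0.14]
tool_rot: [3.141, 0.001, 0.27]
contact_force: [0.5, -0.5, -0.2]
opening: 0.0689
grip_force: 0.0
```

apply_moves(delta_pos=[[-0.014, 0.025, 0], [-0.014, 0.025, 0], [-0.014, 0.025, -0.05], [-0.014, 0.025, -0.1], [-0.014, 0.025, -0.152], [-0.014, 0.025, -0.152], [-0.014, 0.025, -0.152], [-0.014, 0.025, -0.152]], dr=[[0, 0, 0], [0, 0, 0], [0, 0, 0], [0, 0, 0], [0, 0, 0], [0, 0, 0], [0, 0, 0], [0, 0, 0]], jaw=[0.75, 0.75, 0.75, 0.75, 0.75, 0.75, 0.75, 0.3])

```text
time: 33.32
tool_pos: [0.4254, 0.2521, 0.0805]
tool_rot: [-3.142, -0.001, 0.27]
contact_force: [0.4, -0.8, 0.1]
opening: 0.0658
grip_force: 0.0
```

apply_moves(delta_pos=[[0, 0, 0], [0, 0, 0], [0, 0, 0], [0, 0, 0], [0, 0, 0]], dr=[[0, 0, 0], [0, 0, 0], [0, 0, 0], [0, 0, 0], [0, 0, 0]], jaw=[0.3, 0.3, 0.3, 0.3, 0.3])

```text
time: 33.73
tool_pos: [0.4249, 0.2517, 0.0801]
tool_rot: [3.141, -0.0, 0.271]
contact_force: [0.2, -4.2, 2.3]
opening: 0.0405
grip_force: 15.0
```

apply_moves(delta_pos=[[0.013, 0.004, 0.01], [0.028, 0.008, 0.018], [0.043, 0.013, 0.024], [0.059, 0.017, 0.029], [0.075, 0.021, 0.032], [0.091, 0.026, 0.034], [0.108, 0.031, 0.034], [0.124, 0.035, 0.032]], dr=[[0, 0, 0], [0, 0, 0], [0, 0, 0], [0, 0, 0], [0, 0, 0], [0, 0, 0], [0, 0, 0], [0, 0, 0]], jaw=[0.3, 0.3, 0.3, 0.3, 0.3, 0.3, 0.3, 0.3])

```text
time: 34.4
tool_pos: [0.4756, 0.2661, 0.093]
tool_rot: [3.141, -0.001, 0.271]
contact_force: [0.5, -4.8, 2.2]
opening: 0.0403
grip_force: 15.0
```

apply_moves(delta_pos=[[0.016, 0.005, -0.004], [0.032, 0.009, -0.009], [0.047, 0.013, -0.016], [0.062, 0.017, -0.024], [0.075, 0.021, -0.033], [0.08, 0.022, -0.035], [0.08, 0.022, -0.035], [0.08, 0.022, -0.035]], dr=[[0, 0, 0], [0, 0, 0], [0, 0, 0], [0, 0, 0], [0, 0, 0], [0, 0, 0], [0, 0, 0], [0, 0, 0]], jaw=[0.3, 0.3, 0.3, 0.3, 0.3, 0.3, 0.3, 0.3])

```text
time: 35.07
tool_pos: [0.5074, 0.275, 0.0784]
tool_rot: [3.141, -0.002, 0.271]
contact_force: [3.7, -3.7, 2.6]
opening: 0.0405
grip_force: 15.0
```

apply_moves(delta_pos=[[0.008, 0.002, 0], [0.012, 0.003, -0.002], [0.012, 0.003, -0.002], [0, 0, 0], [0, 0, 0], [0, 0, 0]], dr=[[0, 0, 0], [0, 0, 0], [0, 0, 0], [0, 0, 0], [0, 0, 0], [0, 0, 0]], jaw=[0.3, 0.3, 0.3, 0.3, 0.7, 0.7])

```text
time: 35.57
tool_pos: [0.5059, 0.2756, 0.0782]
tool_rot: [-3.14, 0.001, 0.271]
contact_force: [-0.0, 0.5, -0.7]
opening: 0.0493
grip_force: 0.0
```

apply_moves(delta_pos=[[0, 0, 0], [0, 0, 0.1], [0, 0, 0.2], [0, 0, 0.3], [-0.1, -0.1, 0.3], [-0.2, -0.2, 0.3], [-0.2, -0.3, 0.3], [-0.2, -0.4, 0.3]], dr=[[0, 0, 0], [0, 0, 0], [0, 0, 0], [0, 0, 0], [0, 0, 0], [0, 0, 0], [0, 0, 0], [0, 0, 0]], jaw=[0.7, 0.7, 0.7, 0.7, 0.7, 0.7, 0.7, 0.7])

```text
time: 36.23
tool_pos: [0.4259, 0.1353, 0.1983]
tool_rot: [-3.14, 0.001, 0.274]
contact_force: [1.0, 0.4, -0.1]
opening: 0.0644
grip_force: 0.0
```

apply_moves(delta_pos=[[0, -0.1, 0], [0, -0.2, 0], [0, -0.3, 0], [0, -0.4, 0], [0, -0.4, 0], [0, -0.4, 0]], dr=[[0, 0, 0], [0, 0, 0], [0, 0, 0], [0, 0, 0], [0, 0, 0], [0, 0, 0]], jaw=[0.7, 0.7, 0.7, 0.7, 0.7, 0.7])

```text
time: 36.73
tool_pos: [0.4287, -0.0262, 0.1982]
tool_rot: [-3.141, 0.0, 0.266]
contact_force: [0.3, 1.0, 0.2]
opening: 0.0644
grip_force: 0.0
```

Run:
```python
from h import *
np.set_printoptions(precision=4,suppress=True)
grab('top','t9.png');grab('side','s9.png')
a=cv2.imread('pics/t9.png');b=cv2.imread('pics/s9.png');o=cv2.imread('pics/side0.png');p=cv2.imread('pics/top0.png')
def red(im,x0,y0,x1,y1):
  q=im[y0:y1,x0:x1].astype(int);m=(q[:,:,2]>130)&(q[:,:,1]<70)&(q[:,:,0]<80);yy,xx=np.nonzero(m);return xx.mean()+x0,yy.mean()+y0,len(xx)
for n,i in(('s0',o),('s9',b)): print(n,red(i,220,260,290,320))
for n,i in(('t0',p),('t9',a)): print(n,red(i,140,205,200,260))
for n,f,g,(x,y,w,h) in(('pinS',o,b,(282,248,22,26)),('cornS',o,b,(235,310,30,40)),('lidcorner',o,b,(280,220,20,25))):
  tm=f[y:y+h,x:x+w];r=cv2.matchTemplate(g[y-8:y+h+8,x-8:x+w+8],tm,cv2.TM_CCOEFF_NORMED);_,v,_,l=cv2.minMaxLoc(r);print(n,v,l[0]-8,l[1]-8)
L=cv2.resize(a[205:260,375:460],(425,275),interpolation=3)
cv2.imwrite('pics/c9.png',np.hstack([cv2.resize(b[140:340,180:420],(375,275)),L]))
```

```text
s0 (np.float64(248.40740740740742), np.float64(292.0), 54)
s9 (np.float64(249.05357142857142), np.float64(292.2142857142857), 56)
t0 (np.float64(171.9), np.float64(225.1), 10)
t9 (np.float64(171.53333333333333), np.float64(226.2), 15)
pinS 0.9476402997970581 0 0
cornS 0.954312801361084 0 0
lidcorner 0.9828242659568787 0 0
```

View pics/c9.png

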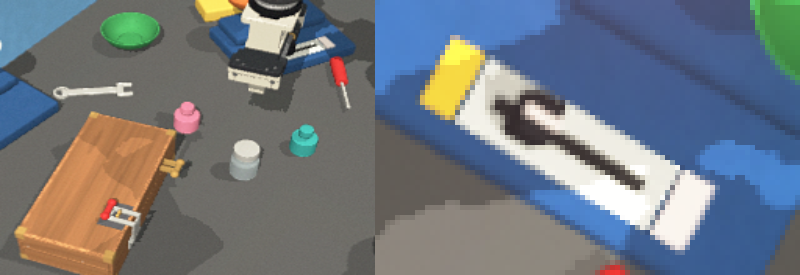

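The lid is shut, the hasp bar is back within about 1 px of where it started, and the lock grip is at its stop. At the stop it sat 26 mm past the midpoint of the two marks (25 expected). Handing in.

```bash
python3 -c "
from cell import job
print(job.hand_in())"
```

```text
the job is handed in; nothing more can be done
None
```

The job is handed in, with no verdict returned: all three weights found on the table stood upright in the case before I shut the lid, the hasp is back over the catch, the transport lock is at its end stop, and I saw no bystander moved.

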